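Clamp the grater in the one-hand prep vise

ROBOT

A 6-joint arm with a two-finger parallel gripper is mounted at the origin on a cart in front of the work surface, level with it; the furniture and walls round the work are solid. World frame = base frame: x ahead of the robot, y to its left, z up, the work surface at z = 0. Lengths are in m, angles in rad, forces in N, time in s.
With the tool pointing down it reaches from about 0.35 to 0.875 m from the base axis. Payload 4.2 kg.
Tool frame: the origin (TCP) lies at the very end of the fingers, on their centre line; the grasp point (between the pads) lies ctrl.grip_point_offset behind it (ctrl.grip_point_offset is the distance from the TCP to the grasp point, in m); z points along the fingers, y is the line along which they close (so a half turn about z gives the same grasp; the last joint's range is limited). The gripper opens to 85 mm and grips with 20 to 120 N. Pads are 22 mm wide; open, the fingers measure 114 mm over their backs; the gripper's body (76 mm by 85 mm) begins 54 mm behind the grasp point. The pads swing forward as they close: fully open they stand 13 mm farther back than shut.
Start: joints at [-1.031, 0.385, 0.008, 0, -1.194, -0.259], TCP at [0.173, -0.6, 0.231] pointing down, gripper open.
Joint ranges: [-3.14, 3.14], [-1.21, 2.06], [-1.07, 1.41], [-3.16, 2.05], [-2.99, -0.16], [-3.1, 3.1]. Speed limits (rad/s): [2.79, 2.79, 3.14, 3.14, 3.14, 3.14].

INTERFACE

Orientations are given as a unit quaternion [x, y, z, w].
In Python, from plant import ctrl gives the robot as it stands. The module is installed in compiled form; this text tells all that it offers. Calls block until the motion is done:
- ctrl.move_ptp(position, orientation): joint-space move of the TCP to a pose.
- ctrl.move_straight(position, rot=None, speed=0.15): straight line of the TCP; rot=None keeps the orientation; speed is the mean speed in m/s.
- ctrl.move_j(angles): joint-space move.
- ctrl.set_gripper(opening, grasp_force=None): finger opening in m; grasp_force is the grip in N (None keeps the last); returns when the fingers have stopped.
- ctrl.pause(seconds).
- ctrl.inverse_kinematics(position, orientation): joint angles nearest the present ones, or None.
- ctrl.state(): the state.
- ctrl.snapshot(name): name is "side" or "top"; returns a dict with "frame" (420x560x3 uint8, red, green, blue), "range_z" (420x560 float32, m along the optical axis (not along the pixel's ray), 0 where there is no reading), "intrinsics" (3x3 intrinsics, pixels), "D" ([k1, k2, p1, p2, k3] as OpenCV has them; the pictures are not rectified), "R" (3x3) and "t" (3): a world point X has camera coordinates R X + t. Camera axes: x right, y down, z forward; pixel columns grow to the right and rows downward; lengths in m; the calibration is good to about 2 mm. A picture is of the moment at which its call begins.
A pose or a line that the arm cannot do raises ctrl.PlanningError and nothing moves.
- ctrl.close_job(): hands the job in; it is judged then, once.
The state is a dict: "time_s": time; "joints": joint angles; "joint_velocities": joint speeds; "joint_torque": joint torques, N m; "tool_pos": TCP position; "tcp_rot": TCP orientation; "contact_force": force on the tool from outside, world axes, zero at the start; "torque": the same for the moment, N m; "opening": finger opening in m; "grasp_force": force on a finger pad.
Only numpy, scipy, OpenCV 4.12 (cv2) and the standard library are available. Lean on these libraries where they do the work, as an engineer would, in place of code of your own. Each camera call takes 0.05 s, during which the arm holds its last target. There are 200 camera calls.

TASK

Lift the small box grater up and off its hook, stand it upright on the wooden bed between the two jaws of the one-hand clamp and let go of it. Then pump the clamp's pair of upright black handles between your fingers (squeeze, let them spring back, squeeze again) until the ratchet has brought the moving jaw against the grater and its sprung plate is pushed in about half way, so that the grater is firmly held against the fixed jaw but not crushed: the plate must never be driven in to its stop. Finish while still holding the two handles squeezed, and leave the lemon, jam jar, salt shaker and mug where they are.

Things in the scene. Friction and masses are not known exactly. Their poses are not given: they have to be found in the camera images.
- grater: Small box grater, steel with black plastic foot, cap and handle, loose, about 0.28 kg. Body 46 (x) x 60 (y) mm, 103 high; total height 155. Origin: centre of the underside; z up. At the start it hangs on the hook, turned as the stand.
- grater_grip (a point): Point on the grater 130 mm above its underside, middle of its arched handle; axes as the grater's. The arch stands on the body (z 103 to 155): two legs 8 thick with outer faces at y = -25 and +25 mm, 22 deep in x, and a top bar 9 thick. The opening under the bar is 34 wide, 43 high; the hook runs through it along x. Grip from above across the legs (50 mm along y).
- hook_stand: Fixed steel stand: round foot 90 mm across, post 12 mm thick, 223 high with its ball. Origin under the post; yaw random to 0.3 rad. At z = 200 mm a hook of 8 mm bar points along its -x (toward the robot): level out to 66 mm from the post, then rising 12 mm in its last 12 mm. To free the grater raise it 14 to 30 mm, then draw it 50 mm or more along the stand's -x.
- hook (a point): Top of the hook where the grater's bar rests: 48 mm along the stand's -x from the post, height 204 mm. Axes as the stand's.
- clamp: Fixed one-hand clamp on a wooden board 100 (x) x 300 (y) x 12 mm, long axis y, yaw random to 0.25 rad. Origin: underside of the board at the bed between the jaws. Fixed jaw at -y, rubber face at y = -45 mm, 70 wide, top z = 78. Toward +y: moving jaw, rod, grey housing (y 112 to 218, top z = 79) with the handles; the rod sticks out behind to y = 260.
- bed (a point): Point of the bed on top of the board (z = 12 mm), at clamp x = y = 0; axes as the clamp's. The grater (60 mm along y) stands here with its y along the clamp's y; against the fixed jaw its centre is at y = -15 mm. The moving plate, 60 wide, z 22 to 72, has its rubber face at y = +50 mm - rod + pad.
- handles (a point): Midway between the two handles, at clamp y = +165, z = 145 mm; axes as the clamp's. Each handle is an upright black bar 26 (x) x 12 (y) mm, top at z = 165; over their outer faces (along y) they measure 66 mm at rest and 42 fully squeezed; they move equally towards this point.
- grip_front: The handle nearer the jaws (outer face at clamp y = 132 mm at rest). Its origin is the clamp's origin at rest; slides to +y by up to 12 mm.
- grip_rear: The handle farther from the jaws (outer face at clamp y = 198 mm at rest). Its origin is the clamp's origin at rest; slides to -y by up to 12 mm.
- squeeze (a joint): How far the two handles are squeezed together: 0 at rest to 0.024 m, taken from the 66 mm over their outer faces. Springs return them (2 N at rest, 4.4 N at the end).
- rod (a joint): Advance of the ratchet rod with the moving jaw toward the fixed jaw, 0 to 0.062 m; starts at 0 to 0.012. Squeezing drives it 1:1 after up to 4 mm of lost motion (tooth pitch 4 mm); when the handles spring back it is held by the ratchet, to within 4 mm. It cannot be reopened.
- pad (a joint): How far the sprung plate is pushed back into the moving jaw: 0 free, 0.021 m at its stop. The spring gives about 2 N at first touch plus 0.7 N per mm; half way, 10 mm, is about 9 N. The squeeze needed on each handle is about this plus 4 to 9 N.
- lemon_0: Bystander, a lemon; origin at the centre of its underside; leave it alone.
- jam_jar: Bystander, a jam jar; origin at the centre of its underside; leave it alone.
- salt_shaker: Bystander, a salt shaker; origin at the centre of its underside; leave it alone.
- mug_b: Bystander, a mug; origin at the centre of its underside; leave it alone.
There are look-alikes about, which are no part of the job. What is shaped like the grater but blue is not meant.

How it is judged:
On the way, in this order (a step that is already met when the one before it is completed fails the run):
1. the grater is off the hook, clear of the stand (horizontal distance between grater and hook above 0.06 m and contact force between grater and hook_stand below 0.1 N and height (world z) of grater above 0.03 m), for 0.1 s.
2. the grater stands released on the bed between the jaws, the moving jaw not yet pressing (z of grater in the frame of clamp between 0.008 and 0.018 m and x of grater in the frame of clamp between -0.018 and 0.018 m and angle between grater's own z axis and vertical below 0.1 rad and angle between the y axis of grater and the y axis of clamp, either way round below 0.2 rad and y of grater in the frame of clamp between -0.018 and 0.022 m and contact force between grater and the fingers below 0.1 N and linear speed of grater below 0.02 m/s and value of joint pad below 0.002 m), for 0.2 s.
3. the handles are squeezed between the fingers (value of joint squeeze above 0.006 m and contact force between the fingers and grip_rear above 1 N and contact force between the fingers and grip_front above 1 N), for 0.1 s.
4. the handles have sprung back, the ratchet holding the jaw forward (value of joint squeeze below 0.004 m and value of joint rod above 0.01 m), for 0.05 s.
5. the jaw's plate is pressed against the grater (value of joint pad above 0.004 m), for 0.1 s.
At the end, for the whole second after the job is handed in: Grater upright (0.1 rad) on the bed, within 18 mm of its middle sideways and 0.2 rad of square, pressed on the fixed jaw by the plate pushed in 5 to 15.5 mm of 21; both handles held in the fingers (over 2 N each), squeezed over 3 mm; robot not touching the grater (z of grater in the frame of clamp between 0.008 and 0.018 m and x of grater in the frame of clamp between -0.018 and 0.018 m and angle between grater's own z axis and vertical below 0.1 rad and angle between the y axis of grater and the y axis of clamp, either way round below 0.2 rad and y of grater in the frame of clamp between -0.022 and -0.01 m and value of joint pad between 0.005 and 0.0155 m and contact force between the fingers and grip_rear above 2 N and contact force between the fingers and grip_front above 2 N and value of joint squeeze above 0.003 m and contact force between each of the arm, the fingers and grater below 0.1 N and contact force between grater and clamp above 4 N and linear speed of grater below 0.02 m/s); the arm keeps its last pose, push and grip.
It fails at once if the sprung plate is driven to its stop (over 19.5 mm): the grater is crushed (value of joint pad above 0.0195 m).
It fails at once if the lemon is disturbed (moved over 30 mm) (distance of lemon_0 from where it was at the start of the episode above 0.03 m).
It fails at once if the jam jar is disturbed (moved over 30 mm) (distance of jam_jar from where it was at the start of the episode above 0.03 m).
It fails at once if the salt shaker is disturbed (moved over 30 mm) (distance of salt_shaker from where it was at the start of the episode above 0.03 m).
It fails at once if the mug is disturbed (moved over 30 mm) (distance of mug_b from where it was at the start of the episode above 0.03 m).
It also fails if it takes over 58 s, if anything falls off the work surface, if the arm or the gripper's body presses on something with over 40 N, if the wrist force passes 120 N, or if a joint passes its speed limit or range.

## Working session

There is one attempt and no reset: what is moved stays moved. The work goes in short steps, each a Python script; the robot and the scene stay as the last script left them, time stands still between calls to the robot, and variables do not carry over. Pictures are saved under pics/ and viewed, at most 10 in all, crops included, and the job is handed in when it is done.

```bash
mkdir -p pics; cat > h.py <<'E'
import numpy as np, cv2
from plant import ctrl
from scipy.spatial.transform import Rotation as Rn
def snap(n, f=None):
    s=ctrl.snapshot(n)
    if f: cv2.imwrite('pics/'+f, s['frame'][:,:,::-1])
    return s
def cloud(s):
    h,w=s['range_z'].shape
    g=np.stack(np.meshgrid(np.arange(w),np.arange(h)),-1).reshape(-1,1,2).astype(np.float32)
    u=cv2.undistortPoints(g,np.array(s['intrinsics'],float),np.array(s['D'],float)).reshape(h,w,2)
    z=s['range_z']
    P=np.dstack([u*z[...,None],z])
    W=(P-np.array(s['t']))@np.array(s['R'])
    W[z<=0]=np.nan
    return W
def q(yaw): # tool down, tool y axis along yaw direction (world)
    y=np.array([np.cos(yaw),np.sin(yaw),0]); z=np.array([0,0,-1.]); x=np.cross(y,z)
    return Rn.from_matrix(np.stack([x,y,z],1)).as_quat()
E
python3 - <<'E'
from h import *
for n in('side','top'):
    s=snap(n,n+'0.png'); np.savez(n+'0.npz',**s)
    R=np.array(s['R']);print(n,-R.T@np.array(s['t']),R[2],s['intrinsics'])
st=ctrl.state();print(st);print(ctrl.grip_point_offset)
E
```

```text
side [ 0.24438518 -1.48756004  0.77078785] [ 0.20697371  0.88908768 -0.40827073] [[501.02982097   0.         286.8501919 ]
 [  0.         501.02982097 209.40786426]
 [  0.           0.           1.        ]]
top [ 0.39730689 -0.13724009  1.46423917] [ 0.13206679 -0.00739567 -0.99121323] [[426.66457485   0.         271.53398428]
 [  0.         426.66457485 206.69544619]
 [  0.           0.           1.        ]]
{'time_s': 0.1, 'joints': array([-1.03140495e+00,  3.85497875e-01,  6.78076301e-03, -4.19235642e-04,
       -1.19406318e+00, -2.58608106e-01]), 'joint_velocities': array([ 0.00089675, -0.00266658,  0.00373082,  0.00094562, -0.00102955,
        0.00052965]), 'joint_torque': array([-6.25260400e-04, -3.93318415e+01,  1.88929027e+01,  4.19792086e+00,
       -2.57369087e-03,  4.11974625e-06]), 'tool_pos': array([ 0.17306146, -0.60001178,  0.2303295 ]), 'tcp_rot': array([-1.39854289e-01,  9.90171579e-01,  9.89758968e-04, -2.05846442e-04]), 'contact_force': array([-0.14838299, -0.22729515,  0.61358752]), 'torque': array([-0.03115368, -0.02410877, -0.00890909]), 'grasp_force': 0.0, 'opening': 0.08552016044635963}
0.0187
```

View pics/side0.png

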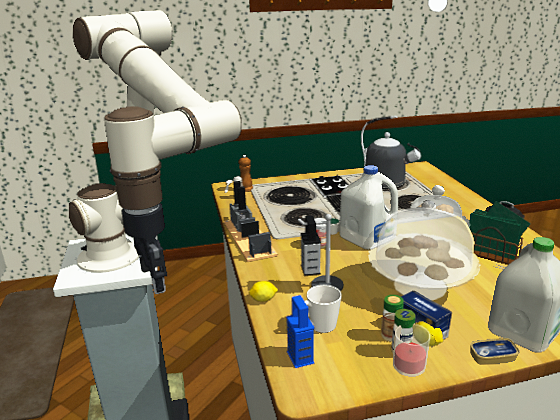

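View pics/top0.png

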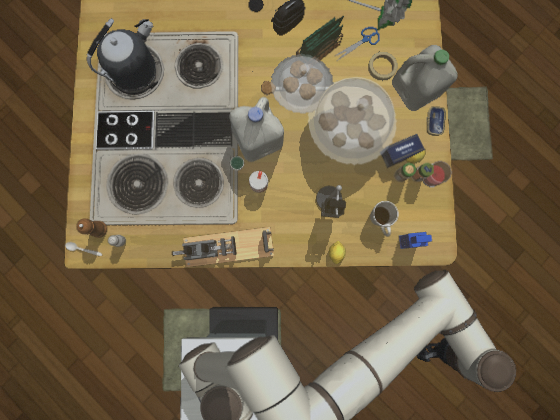

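The side view shows the steel and black grater on its stand at about (311,247). The blue look-alike is at (300,335), the clamp at (255,230), the lemon at (263,291) and the mug at (323,308). In the top view the grater and stand are at (332,205), the clamp board runs from (172,250) to (272,240) with the fixed jaw at its right end (267,238), and the blue one is at (415,240).

There are two candidates: side (311,247), steel with black parts and hanging on the hook, and side (300,335), all blue and standing. The steel one fits the description. I'll measure it and confirm in a crop.

```bash
python3 - <<'E'
from h import *
T=dict(np.load('top0.npz'));S=dict(np.load('side0.npz'))
WT=cloud(T);WS=cloud(S)
a=T['frame'][175:275,160:440,::-1]; b=S['frame'][165:305,215:355,::-1]
a=cv2.resize(a,None,fx=2.8,fy=2.8,interpolation=2)  #784x280
b=cv2.resize(b,None,fx=2.2,fy=2.2,interpolation=2)
im=np.zeros((280+308,784,3),np.uint8);im[:280]=a[:280,:784];im[280:,:308]=b
cv2.imwrite('pics/crop1.png',im)
np.set_printoptions(precision=4,suppress=True)
# table check
print('table',np.nanmedian(WT[225:240,290:310,2]))
def reg(W,n,x0,x1,y0,y1,bands):
    for lo,hi in bands:
        m=(W[...,0]>x0)&(W[...,0]<x1)&(W[...,1]>y0)&(W[...,1]<y1)&(W[...,2]>lo)&(W[...,2]<hi)
        p=W[m]
        if len(p)>3: 
            r=cv2.minAreaRect((p[:,:2]*1000).astype(np.float32))
            v,u=np.where(m);print(n,lo,hi,len(p),'mean',p.mean(0),'rect',r,'px',u.mean(),v.mean())
print('px',WT[205,332],WT[246,225],WS[247,311])
g=WT[205,332]
for W,n in((WT,'T'),(WS,'S')):
    reg(W,n+'grater',g[0]-.1,g[0]+.1,g[1]-.07,g[1]+.07,[(.04,.15),(.15,.19),(.19,.205),(.205,.212),(.212,.24)])
c=WT[246,225]
for W,n in((WT,'T'),(WS,'S')):
    reg(W,n+'clamp',c[0]-.1,c[0]+.1,c[1]-.2,c[1]+.2,[(.007,.018),(.06,.09),(.1,.155),(.155,.175)])
E
```

```text
table 2.5071402521372707e-05
px [ 0.5682 -0.3264  0.2104] [0.4559 0.0074 0.0461] [ 0.567  -0.3719  0.1424]
Tgrater 0.04 0.15 138 mean [ 0.5708 -0.3314  0.1004] rect ((580.66455078125, -332.76873779296875), (79.75144958496094, 53.34290313720703), 13.494997024536133) px 328.54347826086956 208.84782608695653
Tgrater 0.15 0.19 148 mean [ 0.5714 -0.3353  0.1621] rect ((585.7658081054688, -342.0735778808594), (57.588226318359375, 71.22801208496094), 83.54283905029297) px 332.55405405405406 206.0810810810811
Tgrater 0.19 0.205 35 mean [ 0.5847 -0.3393  0.1998] rect ((582.3880615234375, -333.0830078125), (62.26791000366211, 42.56440353393555), 19.487058639526367) px 335.62857142857143 200.02857142857144
Tgrater 0.205 0.212 81 mean [ 0.5712 -0.3404  0.2096] rect ((581.1102294921875, -336.45245361328125), (73.57708740234375, 49.0348014831543), 29.512590408325195) px 336.6296296296296 204.01234567901236
Tgrater 0.212 0.24 92 mean [ 0.5865 -0.3433  0.2155] rect ((583.9228515625, -338.96832275390625), (82.70117950439453, 46.80803680419922), 14.198332786560059) px 337.7717391304348 198.63043478260
[... 1857 characters left out ...]
031, -1.1925811767578125), (147.89382934570312, 306.6772766113281), 6.055121898651123) px 245.99380165289256 242.46074380165288
Sclamp 0.06 0.09 431 mean [ 0.4524 -0.0125  0.0709] rect ((457.4568786621094, -1.7752685546875), (68.91496276855469, 276.7361145019531), 5.44450569152832) px 247.21577726218098 220.90719257540604
Sclamp 0.1 0.155 185 mean [0.443  0.076  0.1293] rect ((444.4591064453125, 84.40892028808594), (27.368642807006836, 72.8739013671875), 6.454154014587402) px 238.92972972972973 194.36216216216215
Sclamp 0.155 0.175 43 mean [0.4437 0.0857 0.1597] rect ((444.1747131347656, 84.66354370117188), (24.266067504882812, 65.9851303100586), 8.510643005371094) px 238.1627906976744 185.0
```

View pics/crop1.png

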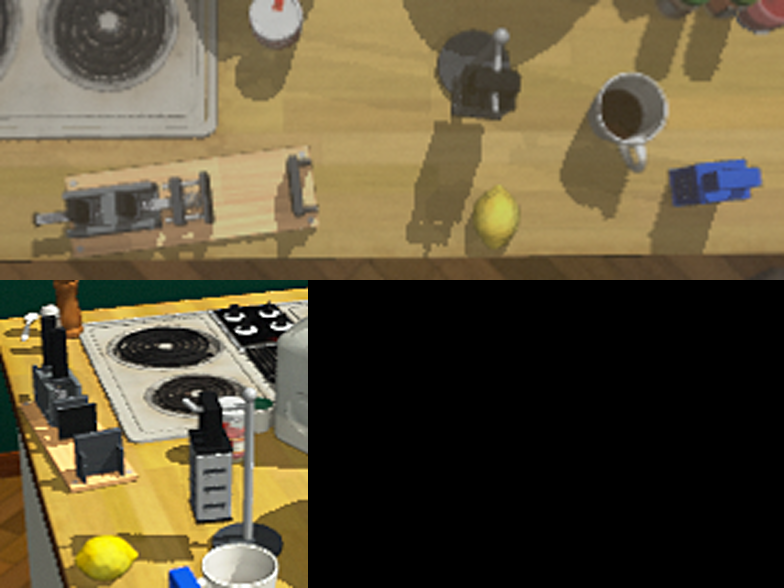

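The crop confirms it: the steel grater with the black arch hangs on the hook, at crop (490,90) in the top part and (212,455) in the side part. The blue one stands apart at (715,180). Next I'll get exact poses from colour and height masks.

```bash
cat >> h.py <<'E'
def ray(s,u,v):
    c=cv2.undistortPoints(np.array([[[u,v]]],np.float32),np.array(s['intrinsics'],float),np.array(s['D'],float))[0,0]
    R=np.array(s['R']);return -R.T@np.array(s['t']), R.T@np.array([c[0],c[1],1.])
def onz(s,u,v,z):
    o,d=ray(s,u,v);return o+d*(z-o[2])/d[2]
def tri(s1,p1,s2,p2):
    o1,d1=ray(s1,*p1);o2,d2=ray(s2,*p2)
    k=np.linalg.lstsq(np.stack([d1,-d2],1),o2-o1,rcond=None)[0]
    a=o1+k[0]*d1;b=o2+k[1]*d2;return (a+b)/2,np.linalg.norm(a-b)
np.set_printoptions(precision=4,suppress=True)
E
python3 - <<'E'
from h import *
T=dict(np.load('top0.npz'));S=dict(np.load('side0.npz'))
W={'T':cloud(T),'S':cloud(S)}; im={'T':T,'S':S}
def mask(n,x,y,z):
    w=W[n];return (w[...,0]>x[0])&(w[...,0]<x[1])&(w[...,1]>y[0])&(w[...,1]<y[1])&(w[...,2]>z[0])&(w[...,2]<z[1])
def cen(m): 
    v,u=np.where(m);return u.mean(),v.mean(),len(u)
dark={n:im[n]['frame'].max(2)<90 for n in im}
for name,b,d in (('ball',((.59,.68),(-.38,-.29),(.213,.24)),0),('bar',((.5,.61),(-.39,-.29),(.205,.22)),1),
   ('h_front',((.40,.5),(.03,.0885),(.157,.175)),1),('h_rear',((.40,.5),(.0885,.14),(.157,.175)),1)):
    c={}
    for n in 'TS':
        m=mask(n,*b)
        if d:m&=dark[n]
        else: m&=~dark[n]
        if m.sum()<3: print(name,n,'few');continue
        c[n]=cen(m);p=W[n][m];r=cv2.minAreaRect((p[:,:2]*1000).astype(np.float32));print(name,n,c[n],p.mean(0),r)
    if len(c)==2: print('  tri',tri(T,c['T'][:2],S,c['S'][:2]))
# foot of stand: disc near z~0.01
m=mask('T',(.5,.7),(-.42,-.25),(.004,.03))&(T['frame'].max(2)<110);p=W['T'][m];print('foot',m.sum(),p.mean(0),cv2.minEnclosingCircle((p[:,:2]*1000).astype(np.float32)))
# clamp structure profile in assumed frame
th=np.radians(5.9);ex=np.array([np.cos(th),np.sin(th)]);ey=np.array([-ex[1],ex[0]])
o=np.array([.461,-.0735])
for n in 'TS':
    w=W[n];d=w[...,:2]-o;X=d@ex;Y=d@ey;Z=w[...,2]
    print(n)
    for y in np.arange(-.07,.28,.006):
        k=(np.abs(X)<.06)&(Y>=y)&(Y<y+.006)&(Z>.02)&(Z<.2)
        if k.sum(): print('%.3f n%d zmax %.3f x %.3f..%.3f'%(y,k.sum(),Z[k].max(),X[k].min(),X[k].max()))
    k=(np.abs(X)<.07)&(np.abs(Y)<.035)&(Z>.007)&(Z<.018);print('board X',np.percentile(X[k],[1,99]))
E
```

```text
ball T (np.float64(338.77777777777777), np.float64(187.2962962962963), 27) [ 0.6199 -0.3467  0.2191] ((620.1436157226562, -345.9257507324219), (15.192726135253906, 15.01988697052002), 6.562794208526611)
ball S (np.float64(327.5), np.float64(215.65), 20) [ 0.6175 -0.3527  0.2181] ((617.401611328125, -353.1592712402344), (15.207446098327637, 13.072355270385742), 72.55314636230469)
  tri (array([ 0.62  , -0.3471,  0.2154]), np.float64(0.0012201074153163657))
bar T (np.float64(336.86290322580646), np.float64(203.6209677419355), 124) [ 0.572  -0.3407  0.2119] ((565.6435546875, -341.3570861816406), (36.204368591308594, 48.16032791137695), 0.5586317181587219)
bar S (np.float64(309.10714285714283), np.float64(220.14285714285714), 84) [ 0.5684 -0.3493  0.21  ] ((559.21826171875, -344.17236328125), (49.38873291015625, 43.3109016418457), 84.02764129638672)
  tri (array([ 0.5717, -0.3414,  0.2062]), np.float64(0.0021914218877345805))
h_front T (np.float64(202.68571428571428), np.float64(247.25714285714287), 35) [0.4477 0.0633 0.1637] ((448.58642578125, 62.63579177856445), (24.56061553955078, 11.
[... 3262 characters left out ...]
..0.024
0.122 n65 zmax 0.163 x -0.027..0.019
0.128 n125 zmax 0.164 x -0.027..0.025
0.134 n63 zmax 0.163 x -0.029..0.019
0.140 n13 zmax 0.159 x -0.028..0.024
0.146 n14 zmax 0.159 x -0.028..0.022
0.152 n17 zmax 0.078 x -0.027..0.028
0.158 n26 zmax 0.081 x -0.028..0.025
0.164 n15 zmax 0.076 x -0.029..0.018
0.170 n14 zmax 0.141 x -0.028..0.016
0.176 n34 zmax 0.160 x -0.029..0.004
0.182 n66 zmax 0.165 x -0.028..0.016
0.188 n37 zmax 0.163 x -0.028..0.018
0.194 n14 zmax 0.126 x -0.030..-0.010
0.200 n9 zmax 0.075 x -0.029..0.017
0.206 n5 zmax 0.074 x -0.029..-0.019
0.212 n2 zmax 0.044 x -0.027..-0.025
0.224 n1 zmax 0.050 x -0.005..-0.005
0.236 n1 zmax 0.051 x -0.006..-0.006
board X [-0.0488  0.0491]
```

Measured results, each checked against the given sizes:
- **Post ball:** (0.620, -0.347, 0.216).
- **Grater grip:** (0.572, -0.341). It lies 48 mm from the post, as it must, so the stand yaw is about -0.12. The bar top is at 0.212, expected 0.213.
- **Handles:** midpoint (0.445, 0.090), 66 mm over the outer faces, tops at about 0.164, clamp yaw about 0.119.
- **Bed:** (0.4645, -0.074).
- **Rod:** about 5 mm.

Now I'll move.

```bash
cat >> h.py <<'E'
SY=-.122; CY=.119; G=np.array([.572,-.341]); C=np.array([.4645,-.0738])
SX=np.array([np.cos(SY),np.sin(SY)])
CX=np.array([np.cos(CY),np.sin(CY)]);CYv=np.array([-CX[1],CX[0]])
QG=q(SY-np.pi/2); QC=q(CY-np.pi/2)
def st(m=''):
    s=ctrl.state();print(m,'t%.2f'%s['time_s'],s['tool_pos'],'F',s['contact_force'],'op%.4f gf%.1f'%(s['opening'],s['grasp_force']));return s
E
python3 - <<'E'
from h import *
for y in(SY,):
  for k in(-1,1):
    print(k,ctrl.inverse_kinematics([*G,.30],q(y+k*np.pi/2)),ctrl.inverse_kinematics([*C,.2],q(CY+k*np.pi/2)),ctrl.inverse_kinematics([.445,.09,.126],q(CY+k*np.pi/2)))
p=ctrl.state()['tool_pos']
ctrl.move_straight([p[0],p[1],.32],speed=.2)
ctrl.move_ptp([*G,.31],QG)
ctrl.move_straight([*G,.23],speed=.2)
st()
snap('side','s1.png');snap('top','t1.png')
a=cv2.imread('pics/s1.png')[130:310,210:430];b=cv2.imread('pics/t1.png')[150:270,250:430]
a=cv2.resize(a,None,fx=1.8,fy=1.8);b=cv2.resize(b,(a.shape[1],int(a.shape[1]*120/180)))
h=min(a.shape[0],b.shape[0]);cv2.imwrite('pics/c1.png',np.hstack([a[:h],b[:h]]))
E
```

```text
-1 [-0.2953  0.4231  0.2372  0.     -1.3848  1.7441] [ 0.1891  0.1483 -0.4049  0.     -1.0176  1.5007] [ 0.5592  0.2105 -0.5454  0.     -0.8149  1.1306]
1 [-0.2953  0.4231  0.2372  0.     -1.3848 -1.3975] [ 0.1891  0.1483 -0.4049  0.     -1.0176 -1.6409] [ 0.5592  0.2105 -0.5454  0.     -0.8149 -2.011 ]
 t2.98 [ 0.5722 -0.342   0.231 ] F [-0.6014  0.1303  1.2581] op0.0854 gf0.0
```

View pics/c1.png

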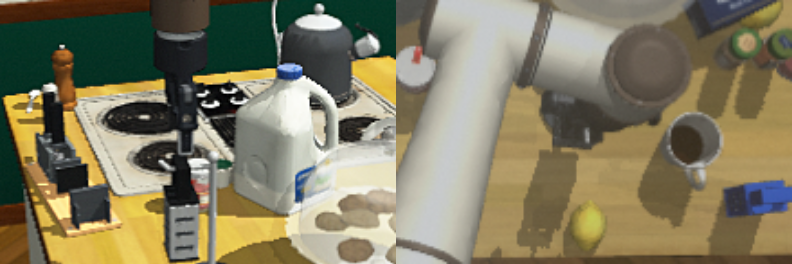

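The side crop shows the fingers at (185,130) squarely above the grater's arch at (182,185), with the post at (212,215) clear behind it. In the top crop the arm covers the grater. The alignment agrees with the measurement, so I'll descend and grip.

```bash
python3 - <<'E'
from h import *
ctrl.move_straight([*G,.170],speed=.08); s=st('down')
if abs(s['contact_force'][2])<5:
    ctrl.set_gripper(.03,40); s=st('grip')
    if .044<s['opening']<.06:
        p=s['tool_pos'];f0=s['contact_force'][2]
        ctrl.move_straight([p[0],p[1],p[2]+.022],speed=.06); st('lift')
        ctrl.move_straight([*(p[:2]-.11*SX),p[2]+.022],speed=.12); st('drawn')
        snap('side','s2.png');snap('top','t2.png')
        a=cv2.imread('pics/s2.png')[130:310,170:430];cv2.imwrite('pics/c2.png',cv2.resize(a,None,fx=2.5,fy=2.5))
E
```

```text
down t3.98 [ 0.5724 -0.3412  0.1706] F [ 0.3122 -0.2438  0.3234] op0.0849 gf0.0
grip t4.40 [ 0.5722 -0.3412  0.1708] F [-0.2935 -0.3306  2.1794] op0.0497 gf42.4
lift t4.93 [ 0.5721 -0.341   0.1927] F [-0.6433  0.7144 -4.9859] op0.0499 gf42.2
drawn t6.00 [ 0.4638 -0.328   0.1928] F [ 0.397   0.1755 -3.2727] op0.0493 gf42.2
```

View pics/c2.png

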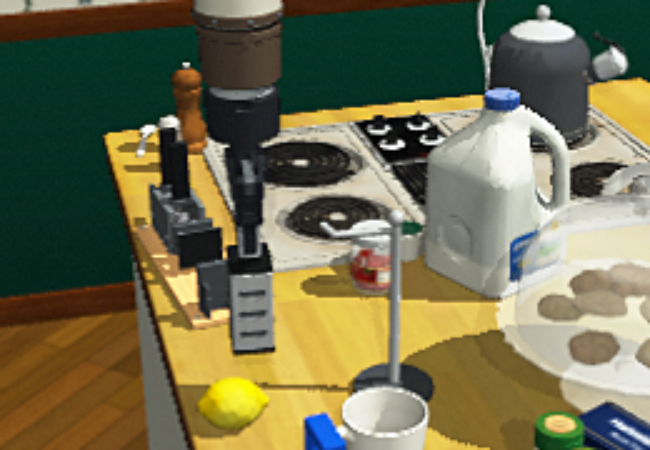

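The grater hangs upright in the fingers at (250,300), clear of the hook at (330,230), and the lemon at (232,402) is untouched. Next I'll carry it over the bed and check it against the jaws before setting it down.

```bash
cat >> h.py <<'E'
def cframe(w): 
    d=w[...,:2]-C;return d@CX,d@CYv,w[...,2]
def yface(s,zlo,zhi,y0,y1):
    X,Y,Z=cframe(cloud(s));k=(np.abs(X)<.06)&(Y>y0)&(Y<y1)&(Z>zlo)&(Z<zhi)
    return k.sum(),np.percentile(X[k],[3,97]),np.percentile(Y[k],[5,50,95])
E
python3 - <<'E'
from h import *
p=ctrl.state()['tool_pos']
ctrl.move_straight([p[0],p[1],.25],speed=.15)
T=C-.003*CYv
ctrl.move_straight([*T,.25],rot=QC,speed=.15)
ctrl.move_straight([*T,.145],speed=.08);st('above')
s=snap('side','s3.png');t=snap('top','t3.png')
print('grater body',yface(s,.085,.12,-.08,.03))
print('fixed jaw',yface(s,.03,.07,-.09,-.045))
print('arch',yface(s,.14,.175,-.06,.05))
E
```

```text
above t9.92 [ 0.4653 -0.0767  0.1455] F [-0.0849  0.122  -2.445 ] op0.0496 gf42.0
grater body (np.int64(183), array([-0.0228,  0.0195]), array([-0.0377, -0.0322,  0.0123]))
fixed jaw (np.int64(270), array([-0.0355,  0.0293]), array([-0.0758, -0.0605, -0.0548]))
arch (np.int64(114), array([-0.0121,  0.01  ]), array([-0.0443, -0.0325,  0.0185]))
```

```bash
python3 - <<'E'
from h import *
p=ctrl.state()['tool_pos']
z=.131; f0=ctrl.state()['contact_force'][2]
while z>.120:
    ctrl.move_straight([p[0],p[1],z],speed=.03); f=ctrl.state()['contact_force'][2]
    if f-f0>2.5: break
    z-=.0012
st('touch z%.4f'%z)
ctrl.set_gripper(.085); st('open'); ctrl.pause(.3)
ctrl.move_straight([p[0],p[1],.27],speed=.12)
H=C+.165*CYv
ctrl.move_ptp([*H,.27],QC)
st('over handles')
s=snap('side','s4.png')
print('grater',yface(s,.085,.115,-.08,.04))
a=cv2.imread('pics/s4.png')[120:300,170:380];cv2.imwrite('pics/c4.png',cv2.resize(a,None,fx=3,fy=3))
E
```

```text
touch z0.1238 t12.13 [ 0.4654 -0.0767  0.1249] F [-3.441   0.678   6.2286] op0.0498 gf42.8
open t12.58 [ 0.4653 -0.0767  0.1237] F [0.1815 0.3246 0.0504] op0.0851 gf0.0
over handles t14.96 [0.4447 0.0902 0.2696] F [-0.536   0.1751 -0.0577] op0.0850 gf0.0
grater (np.int64(200), array([-0.023 ,  0.0209]), array([-0.0378, -0.0293,  0.0152]))
```

View pics/c4.png

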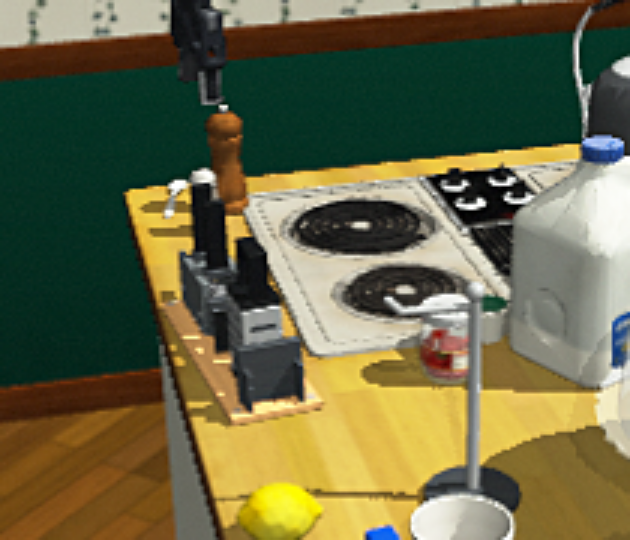

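The grater stands upright, released, between the jaws, with its arch at crop (252,265) and its body behind the fixed jaw at (268,370). Next comes the first pump, in steps.

```bash
python3 - <<'E'
from h import *
H=C+.165*CYv
t=snap('top','t4.png')
ctrl.move_straight([*H,.128],speed=.12); st('down')
for o in (.068,.064,.060,.056,.052,.048,.044):
    ctrl.set_gripper(o,20); st('o%.3f'%o)
ctrl.pause(.15); st('held')
s=snap('side','s5.png');t5=snap('top','t5.png')
print('grater S',yface(s,.085,.115,-.08,.04))
ctrl.set_gripper(.075); ctrl.pause(.2); st('released')
t6=snap('top','t6.png')
for n,x in(('before',t),('sq',t5),('rel',t6)):
    X,Y,Z=cframe(cloud(x));k=(np.abs(X)<.035)&(Y>-.03)&(Y<.1)&(Z>.062)&(Z<.09)
    print(n,k.sum(), [ (round(float(a),3),int(c)) for c,a in zip(*np.histogram(Y[k],np.arange(-.03,.1,.005)))])
cv2.imwrite('pics/c6.png',cv2.resize(np.vstack([cv2.imread('pics/t%d.png'%i)[195:275,160:300] for i in(4,6)]),None,fx=3.5,fy=3.5))
E
```

```text
down t16.39 [0.4454 0.0902 0.1286] F [ 0.4602 -0.0594  1.601 ] op0.0851 gf0.0
o0.068 t16.71 [0.445  0.0901 0.1283] F [-0.01   -0.0184  1.1805] op0.0678 gf0.0
o0.064 t16.93 [0.4452 0.0905 0.1284] F [-0.9063  2.2704  2.3382] op0.0640 gf3.3
o0.060 t17.15 [0.4455 0.0905 0.1289] F [-2.4161  2.5924  6.3545] op0.0601 gf4.5
o0.056 t17.37 [0.4457 0.0905 0.1292] F [-1.4355  2.048   7.6842] op0.0560 gf5.2
o0.052 t17.58 [0.446  0.0906 0.1294] F [-2.0362  2.3307  8.1715] op0.0522 gf5.6
o0.048 t17.80 [0.4461 0.0906 0.1297] F [-1.1636  1.3343  9.6807] op0.0485 gf7.8
o0.044 t18.02 [0.4463 0.0907 0.13  ] F [-2.3391  1.9227 10.8315] op0.0442 gf8.4
held t18.17 [0.4463 0.0907 0.13  ] F [-2.1513  1.8867 10.5966] op0.0444 gf8.4
grater S (np.int64(208), array([-0.0228,  0.0212]), array([-0.0384, -0.0301,  0.0154]))
released t18.88 [0.4448 0.0899 0.1278] F [-0.0936 -0.025   1.0878] op0.0751 gf0.0
before 120 [(-0.03, 2), (-0.025, 0), (-0.02, 0), (-0.015, 0), (-0.01, 1), (-0.005, 1), (0.0, 0), (0.005, 0), (0.01, 1), (0.015, 2), (0.02, 0), (0.025, 0), (0.03, 0), (0.035, 0), (0.04, 0), (0.045, 5), (0.05, 31), (0.055, 15), (0.06, 0), (0.065, 0), (0.07, 0), (0.075, 0), (0.08, 18), (0.085, 28), (0.09, 16)]
sq 117 [(-0.03, 1), (-0.025, 0), (-0.02, 0), (-0.015, 0), (-0.01, 2), (-0.005, 1), (0.0, 0), (0.005, 0), (0.01, 0), (0.015, 2), (0.02, 0), (0.025, 0), (0.03, 31), (0.035, 18), (0.04, 0), (0.045, 0), (0.05, 0), (0.055, 0), (0.06, 14), (0.065, 27), (0.07, 21), (0.075, 0), (0.08, 0), (0.085, 0), (0.09, 0)]
rel 119 [(-0.03, 2), (-0.025, 0), (-0.02, 0), (-0.015, 0), (-0.01, 2), (-0.005, 1), (0.0, 0), (0.005, 0), (0.01, 1), (0.015, 2), (0.02, 0), (0.025, 0), (0.03, 22), (0.035, 24), (0.04, 1), (0.045, 0), (0.05, 0), (0.055, 0), (0.06, 8), (0.065, 27), (0.07, 26), (0.075, 3), (0.08, 0), (0.085, 0), (0.09, 0)]
```

View pics/c6.png

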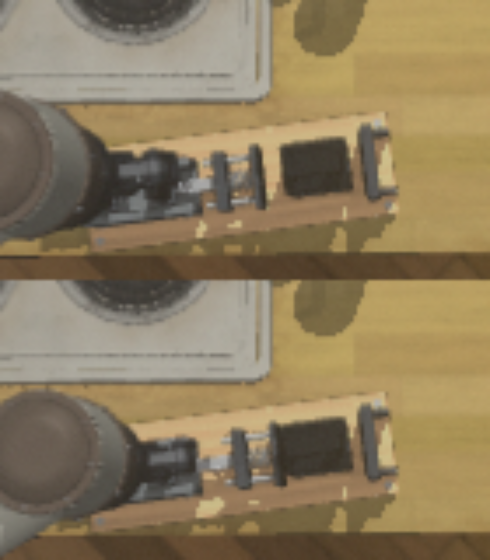

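The top crops show the rear handles partly covered by the wrist. The moving jaw plate shifted from crop x≈257 to x≈277 and is now at the grater's edge, the grater's black top is at (315,450) and the fixed jaw at (370,440). The ratchet held. Now the second pump, measuring the jaw and plate as I go.

```bash
cat >> h.py <<'E'
def jaw(n=1):
    r=[]
    for _ in range(n):
        s=ctrl.snapshot('top');X,Y,Z=cframe(cloud(s));k=(np.abs(X)<.035)&(Y>.0)&(Y<.1)&(Z>.062)&(Z<.079)
        y=np.sort(Y[k]); y=y[(y>0)]
        g=np.diff(y);lo=len(y)//5;hi=len(y)*4//5;i=lo+np.argmax(g[lo:hi]);a,b=y[:i+1],y[i+1:]
        r.append([np.median(a),np.median(b),np.median(b)-np.median(a)])
    return np.mean(r,0)*1000
E
python3 - <<'E'
from h import *
print('rel',jaw(3))
for o in (.064,.058,.054,.050,.047,.045,.0435):
    ctrl.set_gripper(o,25); s=st('o%.4f'%o); j=jaw(2); print(j)
    if s['grasp_force']>17 or j[2]<24: break
ctrl.pause(.1);st('held');print(jaw(4))
snap('top','t7.png');snap('side','s7.png')
E
```

```text
rel [35.0847 69.1711 34.0864]
o0.0640 t19.35 [0.445  0.0905 0.1284] F [-2.6366  1.9917  3.5611] op0.0644 gf4.2
[33.4806 67.1647 33.6841]
o0.0580 t19.68 [0.4455 0.0905 0.129 ] F [-2.5889  3.0063  7.7965] op0.0582 gf5.6
[29.0402 61.4827 32.4425]
o0.0540 t20.01 [0.4459 0.0906 0.1292] F [-2.4566  2.6722  6.8819] op0.0543 gf5.2
[24.5357 57.4476 32.9119]
o0.0500 t20.34 [0.4461 0.0906 0.1295] F [-2.7516  2.4162  9.8841] op0.0500 gf6.6
[20.7938 53.6362 32.8424]
o0.0470 t20.66 [0.4462 0.0906 0.1298] F [-3.949   2.3532 11.7129] op0.0472 gf9.9
[20.0591 51.118  31.0589]
o0.0450 t20.98 [0.4462 0.0907 0.1301] F [-3.4342  1.673  12.7263] op0.0452 gf10.4
[19.9146 49.2079 29.2933]
o0.0435 t21.29 [0.4462 0.0906 0.1302] F [-5.0144  2.2131 14.5329] op0.0438 gf12.7
[19.816  47.8232 28.0072]
held t21.49 [0.4462 0.0906 0.1302] F [-4.6968  3.0075 14.8869] op0.0439 gf12.6
[19.9816 48.1101 28.1285]
```

The plate stopped at its contact position and the pad is about 5 mm, counting from a free gap of 33 mm. I'll release and squeeze once more until the gap is about 23 mm, which puts the pad at about 10 mm.

```bash
python3 - <<'E'
from h import *
ctrl.set_gripper(.075); ctrl.pause(.2); st('rel'); print(jaw(3))
for o in (.064,.061,.059,.057,.055,.053,.0515,.050,.0485,.047,.0455,.044):
    ctrl.set_gripper(o,30); s=st('o%.4f'%o); j=jaw(2); print(j)
    if s['grasp_force']>22 or j[1]<44.3: break
ctrl.pause(.3);st('held');print(jaw(4))
s=snap('side','s8.png');snap('top','t8.png')
print('grater S',yface(s,.085,.115,-.08,.04))
a=cv2.imread('pics/s8.png')[150:280,190:330];b=cv2.imread('pics/t8.png')[205:275,170:290]
a=cv2.resize(a,(400,371));b=cv2.resize(b,(390,228));b=np.vstack([b,np.zeros((143,390,3),np.uint8)])
cv2.imwrite('pics/c8.png',np.hstack([a,b]))
E
```

```text
rel t22.40 [0.4448 0.0899 0.1278] F [-0.7638 -0.9199 -0.1628] op0.0748 gf0.0
[20.0035 49.5932 29.5897]
o0.0640 t22.82 [0.4452 0.0905 0.1282] F [-1.5492  1.9331  1.1953] op0.0639 gf2.1
[19.9974 49.4724 29.4749]
o0.0610 t23.13 [0.4453 0.0905 0.1286] F [-2.5541  3.1412  5.2597] op0.0615 gf9.6
[19.9072 49.086  29.1787]
o0.0590 t23.45 [0.4453 0.0905 0.129 ] F [-3.4158  4.5575  8.912 ] op0.0591 gf10.5
[19.8937 47.1043 27.2106]
o0.0570 t23.77 [0.4453 0.0905 0.1294] F [-4.979   4.0086 10.7707] op0.0576 gf12.1
[19.9791 45.8441 25.8649]
o0.0550 t24.08 [0.4453 0.0905 0.1297] F [-5.0842  4.7709 13.7841] op0.0551 gf13.9
[20.0095 43.6459 23.6364]
held t24.48 [0.4453 0.0905 0.1297] F [-5.7673  3.8127 12.5055] op0.0555 gf13.9
[19.9601 43.6539 23.6938]
grater S (np.int64(203), array([-0.0231,  0.0204]), array([-0.0493, -0.042 ,  0.0042]))
```

View pics/c8.png

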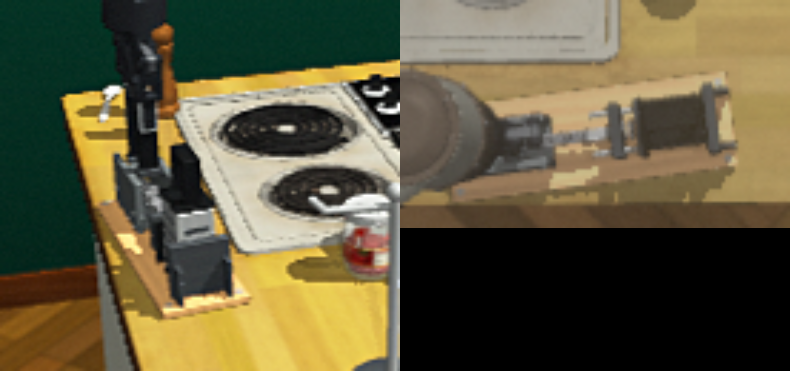

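The crops show the grater upright and pressed between the plate (640,120) and the fixed jaw (710,115), with the handles held in the fingers at (145,130). The pad is about 9.8 mm and the squeeze about 10.5 mm, so I'm handing it in.

```bash
python3 -c "
from plant import ctrl
print(ctrl.close_job())"
```

```text
the job is handed in; nothing more can be done
None
```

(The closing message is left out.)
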